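Change over the samples on a measuring stage

ROBOT

A 6-joint arm with a two-finger parallel gripper is mounted at the origin on the work surface. World frame = base frame: x ahead of the robot, y to its left, z up, the work surface at z = 0. Lengths are in mm, angles in rad, forces in N, time in s.
With the tool pointing down it reaches from about 300 to 750 mm from the base axis. Payload 8.5 kg.
Tool frame: the origin (TCP) lies at the very end of the fingers, on their centre line; the grasp point (between the pads) lies 19 mm behind it; z points along the fingers, y is the line along which they close (so a half turn about z gives the same grasp; the last joint's range is limited). The gripper opens to 85 mm and grips with 20 to 120 N. Pads are 22 mm wide; open, the fingers measure 114 mm over their backs; the gripper's body (76 mm by 85 mm) begins 54 mm behind the grasp point. The pads swing forward as they close: fully open they stand 13 mm farther back than shut.
Start: joints at [-1.466, 0.381, 1.297, -0, 1.464, -0.215], TCP at [172.901, -522.097, 210.022] pointing down, gripper open.
Joint ranges: [-3.11, 3.11], [-0.89, 2.33], [0.22, 2.48], [-1.42, 4.56], [0.17, 2.85], [-2.88, 2.88]. Speed limits (rad/s): [2.39, 2.39, 3.14, 3.14, 3.14, 3.14].

INTERFACE

Orientations are given as a unit quaternion [x, y, z, w].
In Python, from rig import bot gives the robot as it stands.
- The arm moves only by the shell command python3 -m creep 'ROWS' [FORCE]. ROWS is text: rows parted by semicolons, each of 7 numbers parted by spaces: the gripper command: -1 is fully open, 1 is shut, values between are in proportion, then the shift along the tool's x, y, z in mm, then the turn, a rotation vector about the tool's x, y, z in rad. In form: claw dx dy dz ax ay az; .... A call has 1 to 12 rows; each row shifts and turns the commanded pose from where the row before left it, along the tool's axes as they then stand; what a row does not reach is not made up. A row lasts 1/8 s, in which the tool goes at most 62.5 mm and 10.7 degrees, less where a joint would pass 70% of its speed; a pose out of reach is approached as far as the arm can. A call is refused whole if a number of a shift passes 62.5 or a number of a turn 0.188, either way. A call with a gripper value outside its range is refused whole. The fingers move at their own pace and stop on an object; FORCE is the grip in N (left out, the last holds). Time passes only in rows, so rows that do not move let the fingers close. It gives the time, the measured TCP pose, the force, the opening and the grip force at its end, in the units of the state.
- bot.read_state(): the state, without advancing time (a new reading comes with each control period).
- bot.grab_frame(name): name is "scene" or "top"; returns (picture, depth): 480x640x3 uint8, red, green, blue; 480x640 float32, mm along the optical axis (not along the pixel's ray), 0 where there is no reading.
- bot.get_calibration(name): a dict with "mtx" (3x3 intrinsics, pixels), "cam_to_world" (4x4, takes a point from camera to world coordinates). Camera axes: x right, y down, z forward; pixel columns grow to the right and rows downward; lengths in mm; the calibration is good to about 2 mm. A picture is of the moment at which its call begins. get_calibration takes no time and is no camera call.
- bot.close_job(): hands the job in; it is judged then, once.
The state is a dict: "t": time; "qpos": joint angles; "qvel": joint speeds; "joint_efforts": joint torques, N m; "eef_pos": TCP position; "ee_rot": TCP orientation; "ft_force": force on the tool from outside, world axes, zero at the start; "moment": the same for the moment, N m; "grip_width": finger opening in mm; "grasp_force": force on a finger pad.
Only numpy, scipy, OpenCV 4.12 (cv2) and the standard library are available. Lean on these libraries where they do the work, as an engineer would, in place of code of your own. Each camera call takes 0.05 s, during which the arm holds its last target. There are 200 camera calls.

TASK

The three measured samples are stacked on the glass of the stage plate: take the stack apart and set each sample upright in the round nest of its own size (brass in the small yellow, dark steel in the medium red, aluminium in the large blue), flat on the nest's floor. Then stand the green sample, which is next to be measured, upright on the cleared glass, centred on the crossing of the lines to within about a centimetre. Set the samples down without dropping or toppling any, leave the loupe and the caliper where they are, and let go of everything.

Things in the scene. Friction and masses are not known exactly. Their poses are not given: they have to be found in the camera images.
- small_centre (a point): Small sample: brass with a small dark hole mark in the top. At the start the top one of the stack. Plain solid turned cylinder, 30 mm in diameter, 50 mm high, about 200 g (may vary by 20 %), with a 2 mm bevel round its foot. This point is its centre, 25 mm above its underside; z is its axis.
- medium_centre (a point): Medium sample: dark grey steel with a ring of small dark dots on top. At the start the middle one of the stack, roughly centred on the large one. Plain solid turned cylinder, 46 mm in diameter, 50 mm high, about 320 g (may vary by 20 %), with a 2 mm bevel round its foot. This point is its centre, 25 mm above its underside; z is its axis.
- large_centre (a point): Large sample: bright aluminium with a ring of dark dots near the edge of its top. At the start the bottom one of the stack, near the middle of the stage plate's glass. Plain solid turned cylinder, 62 mm in diameter, 50 mm high, about 380 g (may vary by 20 %), with a 2 mm bevel round its foot. This point is its centre, 25 mm above its underside; z is its axis.
- next_centre (a point): Next sample, not yet measured: green anodised, dark hole mark in the top. Stands by itself on the bench at the start. Plain solid turned cylinder, 38 mm in diameter, 50 mm high, about 150 g (may vary by 20 %), with a 2 mm bevel round its foot. This point is its centre, 25 mm above its underside; z is its axis.
- small_seat (a point): Small nest. Fixed round yellow tray on the bench, the floor of the same colour: outer diameter 56 mm, bore 46 mm, 10 mm high over all, the floor 4 mm thick so the bore is 6 mm deep. This point is the centre of its inner floor, 4 mm above the bench; z up. Its place on the bench changes from run to run.
- medium_seat (a point): Medium nest. Fixed round red tray on the bench, the floor of the same colour: outer diameter 72 mm, bore 62 mm, 10 mm high over all, the floor 4 mm thick so the bore is 6 mm deep. This point is the centre of its inner floor, 4 mm above the bench; z up. Its place on the bench changes from run to run.
- large_seat (a point): Large nest. Fixed round blue tray on the bench, the floor of the same colour: outer diameter 88 mm, bore 78 mm, 10 mm high over all, the floor 4 mm thick so the bore is 6 mm deep. This point is the centre of its inner floor, 4 mm above the bench; z up. Its place on the bench changes from run to run.
- stage_mark (a point): Stage plate: fixed flat steel plate 170 x 140 mm and 18 mm thick lying on the bench, with a flush pale green glass window 126 x 100 mm on which two thin dark lines cross. This point is where the lines cross, on the glass (the plate's centre), 18 mm above the bench; x runs along the 170 mm side, z up. The stack of three measured samples stands on it at the start.
- loupe_centre (a point): Bystander: black loupe standing loose on the bench on the robot's left, 40 mm in diameter, 34 mm high. This point is its centre, 17 mm up. To be left alone.
- caliper_centre (a point): Bystander: steel caliper with a black display unit lying loose on the bench between the robot and the stage plate, 210 mm long, up to 11 mm high and about 50 mm wide at its jaws. This point is the middle of its beam; y is its length. To be left alone.

How it is judged (in metres and radians):
At the end, for the whole second after the job is handed in: Brass, dark steel and aluminium samples stand on the floor of the nest of their own size, within 10 mm of its centre; the green one on the glass within 12 mm of the crossing; each upright to 0.08 rad, seated to 3 mm, released and at rest (0.02 m/s, 0.2 rad/s) (horizontal distance between small_centre and small_seat below 0.01 m and z of small_centre in the frame of small_seat between 0.022 and 0.028 m and angle between each of small_centre, medium_centre, large_centre, next_centre's own z axis and vertical below 0.08 rad and linear speed of each of small, medium, large, next below 0.02 m/s and angular speed of each of small, medium, large, next below 0.2 rad/s and horizontal distance between medium_centre and medium_seat below 0.01 m and z of medium_centre in the frame of medium_seat between 0.022 and 0.028 m and horizontal distance between large_centre and large_seat below 0.01 m and z of large_centre in the frame of large_seat between 0.022 and 0.028 m and horizontal distance between next_centre and stage_mark below 0.012 m and z of next_centre in the frame of stage_mark between 0.022 and 0.028 m); the robot touches nothing.
It fails at once if a sample is toppled (tilted more than 0.6 rad) (angle between any of small_centre, medium_centre, large_centre, next_centre's own z axis and vertical above 0.6 rad).
It fails at once if a sample is dropped onto its place (faster than 0.6 m/s within 15 mm above it) ((horizontal distance between small_centre and small_seat below 0.04 m and z of small_centre in the frame of small_seat below 0.04 m and linear speed of small above 0.6 m/s) or (horizontal distance between medium_centre and medium_seat below 0.04 m and z of medium_centre in the frame of medium_seat below 0.04 m and linear speed of medium above 0.6 m/s) or (horizontal distance between large_centre and large_seat below 0.04 m and z of large_centre in the frame of large_seat below 0.04 m and linear speed of large above 0.6 m/s) or (horizontal distance between next_centre and stage_mark below 0.04 m and z of next_centre in the frame of stage_mark below 0.04 m and linear speed of next above 0.6 m/s)).
It fails at once if the loupe or the caliper is moved by more than 20 mm (distance of any of loupe_centre, caliper_centre from where it was at the start of the episode above 0.02 m).
It also fails if it takes over 88 s, if anything falls off the work surface, if the arm or the gripper's body presses on something with over 40 N, if the wrist force passes 120 N, or if a joint passes its speed limit or range.

## Working session

There is one attempt and no reset: what is moved stays moved. The work goes in short steps, Python scripts to look and compute and a shell command to move; the robot and the scene stay as the last step left them, time stands still between calls to the robot, and variables do not carry over. Pictures are saved under pics/ and viewed, at most 14 in all, crops included, and the job is handed in when it is done.

```bash
mkdir -p pics
python3 - <<'E'
from rig import bot
import cv2,numpy as np
for n in("top","scene"):
    p,d=bot.grab_frame(n); cv2.imwrite(f"pics/{n}0.png",p[:,:,::-1]); np.save(f"{n}0.npy",d)
    c=bot.get_calibration(n);print(n,np.round(c["mtx"],1).tolist(),np.round(c["cam_to_world"],3).tolist())
s=bot.read_state();print(s)
E
```

```text
top [[479.8, 0.0, 315.5], [0.0, 479.8, 239.3], [0.0, 0.0, 1.0]] [[0.02, -0.99, 0.142, 395.364], [-1.0, -0.02, 0.004, 37.124], [-0.001, -0.142, -0.99, 959.103], [0.0, 0.0, 0.0, 1.0]]
scene [[535.1, 0.0, 322.7], [0.0, 535.1, 242.6], [0.0, 0.0, 1.0]] [[-0.765, 0.52, -0.381, 927.268], [0.644, 0.616, -0.454, 517.113], [-0.001, -0.593, -0.806, 945.586], [0.0, 0.0, 0.0, 1.0]]
{'t': 0.1, 'qpos': array([-1.46631533e+00,  3.81154180e-01,  1.29815369e+00,  3.08371913e-05,
        1.46358273e+00, -2.15295477e-01]), 'qvel': array([ 0.0004497 , -0.0009629 , -0.00261494,  0.00136625,  0.00395667,
        0.00032968]), 'joint_efforts': array([ 6.04522022e-03, -4.49217939e+01, -2.31655633e+01, -1.11407024e-05,
        3.64951818e-03,  8.30628068e-06]), 'eef_pos': array([ 172.87380028, -521.83350582,  209.47035526]), 'ee_rot': array([ 9.87245140e-01,  1.59206195e-01,  5.12448092e-05, -6.47127004e-04]), 'ft_force': array([-0.40465962,  0.53216652,  0.37151824]), 'moment': array([ 0.03746149, -0.03877927, -0.00523692]), 'grasp_force': 0.0, 'grip_width': 85.7804194001231}
```

View pics/top0.png

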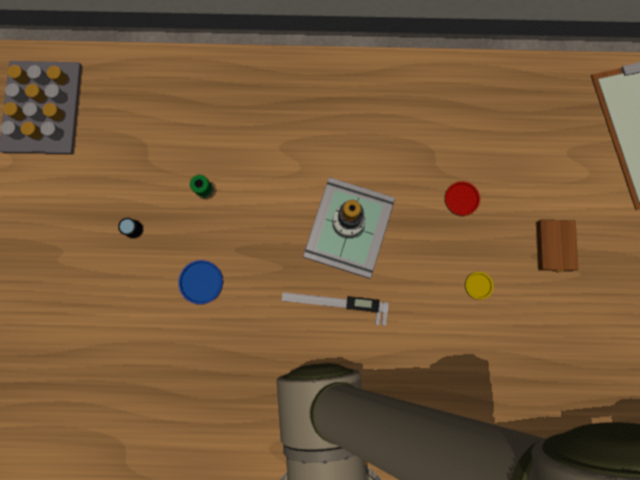

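View pics/scene0.png

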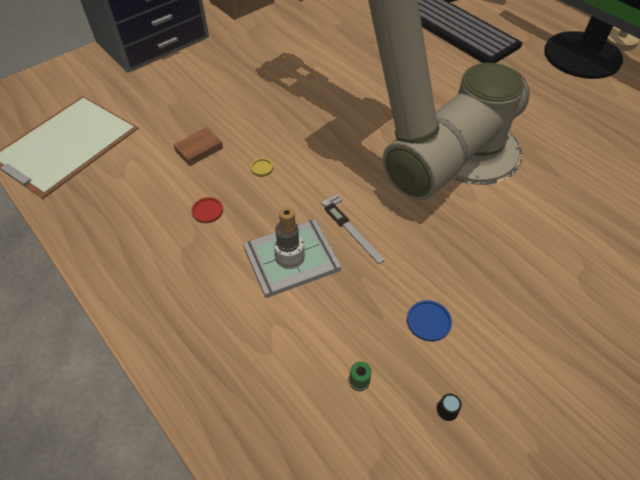

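```bash
cat > h.py <<'E'
import cv2,numpy as np
from rig import bot
def ray(n,uv,z):
    c=bot.get_calibration(n);M=c["cam_to_world"];uv=np.atleast_2d(np.float64(uv))
    r=np.c_[uv,np.ones(len(uv))]@np.linalg.inv(c["mtx"]).T@M[:3,:3].T
    o=M[:3,3];return o+r*((z-o[2])/r[:,2])[:,None]
def cloud(n,d):
    c=bot.get_calibration(n);M=c["cam_to_world"];v,u=np.mgrid[:480,:640]
    p=np.stack([u,v,np.ones_like(u)],-1)@np.linalg.inv(c["mtx"]).T*d[...,None]
    return p@M[:3,:3].T+M[:3,3]
HSV=dict(red=((0,150,60),(6,255,255)),yellow=((24,180,60),(34,255,255)),blue=((100,150,60),(125,255,255)),green=((55,120,30),(85,255,255)))
def circ(n,p,col,z,):
    h=cv2.cvtColor(p,cv2.COLOR_RGB2HSV);m=cv2.inRange(h,*map(np.array,HSV[col]))
    k,l,s,c=cv2.connectedComponentsWithStats(m);i=1+np.argmax(s[1:,4])
    cs,_=cv2.findContours((l==i).astype(np.uint8),0,1)
    w=ray(n,cs[0][:,0],z)[:,:2].astype(np.float32);e=cv2.fitEllipse(w)
    return np.round(e[0],1),np.round(e[1],1),c[i].round(),s[i,4]
def band(n,d,z,R,near,tol=4):
    P=cloud(n,d);m=(abs(P[...,2]-z)<tol)&(np.hypot(P[...,0]-near[0],P[...,1]-near[1])<R)&(d>0)
    w=P[m][:,:2].astype(np.float32)
    if len(w)<5:return None
    c,r=cv2.minEnclosingCircle(w);return np.round(c,1),round(r,1),len(w)
E
python3 - <<'E'
from h import *
P={n:cv2.imread(f"pics/{n}0.png")[:,:,::-1].copy() for n in("top","scene")}
for n in P:
    d=np.load(n+"0.npy")
    for c in HSV: print(n,c,*circ(n,P[n],c,50 if c=="green" else 9))
    near=ray("top",[[350,213]],120)[0]
    for z in (168,118,68): print(z,band(n,d,z,60,near))
    g=ray("top",[[201,185]],50)[0]; print("g",band(n,d,50,40,g)); l=ray("top",[[129,228]],34)[0]; print("loupe",band(n,d,34,40,l))
cv2.imwrite("pics/plate.png",np.hstack([cv2.resize(P["top"][170:290,285:405,::-1],(400,480),interpolation=2)[:, :],cv2.resize(P["scene"][200:300,240:345,::-1],(400,480),interpolation=2)]))
E
```

```text
top red [ 622.3 -254.3] [67.7 69.3] [462. 198.] 925
top yellow [ 447.1 -283.3] [51.1 52.9] [479. 285.] 585
top blue [442.9 266.5] [81.4 82.7] [200. 282.] 1416
top green [627.4 266. ] [32.4 45.7] [201. 186.] 282
168 (array([564.2, -19.9]), 15.1, 234)
118 (array([566. , -22.1]), 22.9, 186)
68 (array([564. , -21.8]), 30.8, 274)
g (array([631.8, 270.3]), 19.4, 282)
loupe (array([547.4, 410.4]), 18.6, 261)
scene red [ 625.2 -253.7] [68.2 72.1] [207. 209.] 610Traceback (most recent call last):
  File "<stdin>", line 5, in <module>
  File "h.py", line 14, in circ
    k,l,s,c=cv2.connectedComponentsWithStats(m);i=1+np.argmax(s[1:,4])
                                                    ~~~~~~~~~^^^^^^^^^
    return _wrapfunc(a, 'argmax', axis=axis, out=out, **kwds)
    return bound(*args, **kwds)
ValueError: attempt to get argmax of an empty sequence
```

```bash
sed -i 's/(24,180,60)/(22,120,60)/' h.py
python3 - <<'E'
from h import *
P={n:cv2.imread(f"pics/{n}0.png")[:,:,::-1].copy() for n in("top","scene")}
for n in P:
    d=np.load(n+"0.npy")
    for c in HSV: 
        try: print(n,c,*circ(n,P[n],c,50 if c=="green" else 9))
        except Exception as e: print(n,c,'x')
    near=ray("top",[[350,213]],120)[0]
    for z in (168,118,68): print(z,band(n,d,z,60,near))
    g=ray("top",[[201,185]],50)[0]; print("g",band(n,d,50,40,g))
    Q=cloud(n,d);m=(abs(Q[...,2]-18)<5)&(np.hypot(Q[...,0]-545,Q[...,1]+20)<115)
    print("plate",cv2.minAreaRect(Q[m][:,:2].astype(np.float32)))
print("cal",ray("top",[[283,297],[366,303],[386,303],[381,323]],6))
cv2.imwrite("pics/plate.png",np.hstack([cv2.resize(P["top"][170:290,300:400,::-1],(400,480),interpolation=2),cv2.resize(P["scene"][210:300,242:342,::-1],(400,480),interpolation=2)]))
E
```

```text
top red [ 622.3 -254.3] [67.7 69.3] [462. 198.] 925
top yellow [ 447.1 -283.5] [52.9 54.8] [479. 285.] 626
top blue [442.9 266.5] [81.4 82.7] [200. 282.] 1416
top green [627.4 266. ] [32.4 45.7] [201. 186.] 282
168 (array([564.2, -19.9]), 15.1, 234)
118 (array([566. , -22.1]), 22.9, 186)
68 (array([564. , -21.8]), 30.8, 274)
g (array([631.8, 270.3]), 19.4, 282)
plate ((557.78369140625, -25.817611694335938), (140.01803588867188, 170.622314453125), 73.40078735351562)
scene red [ 625.2 -253.7] [68.2 72.1] [207. 209.] 610
scene yellow [ 450.3 -282.3] [51.7 56.8] [261. 167.] 309
scene blue [446.7 268.9] [79.1 81.9] [429. 321.] 1226
scene green [628.1 277.3] [11.5 19.8] [367. 372.] 26
168 (array([565.8, -19.3]), 15.8, 153)
118 (array([568.6, -21.5]), 23.2, 169)
68 (array([567.8, -20.6]), 31.7, 213)
g (array([633.8, 269.9]), 19.0, 335)
plate ((560.09228515625, -25.409339904785156), (142.96060180664062, 170.54901123046875), 73.3261947631836)
cal [[ 416.02730187  102.47083368    6.        ]
 [ 407.61388971  -61.29812781    6.        ]
 [ 408.41312606 -100.66813256    6.        ]
 [ 369.39166569  -90.86039112    6.        ]]
```

View pics/plate.png

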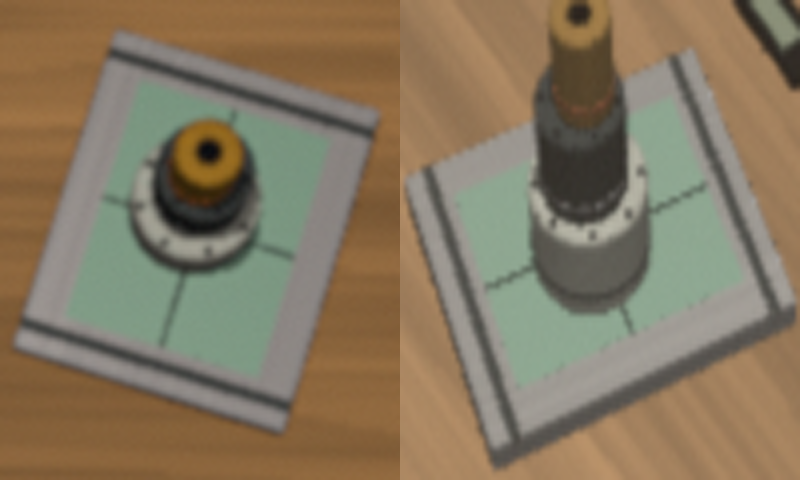

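```bash
python3 -m creep '-1 0 0 -10 0 0 0.16; -1 0 0 -10 0 0 0.161; -1 34 -44 0 0 0 0; -1 34 -44 0 0 0 0; -1 34 -44 0 0 0 0; -1 34 -44 0 0 0 0; -1 34 -44 0 0 0 0; -1 34 -44 0 0 0 0; -1 34 -44 0 0 0 0; -1 34 -44 0 0 0 0; -1 34 -44 0 0 0 0; -1 34 -44 0 0 0 0'
```

```text
t: 1.6
eef_pos: [514.2, -80.8, 229.8]
ee_rot: [1.0, -0.001, -0.0, -0.0]
ft_force: [1.4, -1.8, -0.2]
grip_width: 85.6
grasp_force: 0.0
```

```bash
python3 -m creep '-1 26 -30 0 0 0 0; -1 25 -31 0 0 0 0; -1 0 0 15 0 0 0; -1 0 0 25 0 0 0; -1 0 0 25 0 0 0; -1 0 0 20 0 0 0; -1 0 0 15 0 0 0; -1 0 0 0 0 0 0'
python3 - <<'E'
from h import *
p,d=bot.grab_frame("scene");cv2.imwrite("pics/s1.png",cv2.resize(p[150:300,220:370,::-1],(600,600),interpolation=2))
E
```

```text
t: 2.6
eef_pos: [564.1, -21.5, 129.1]
ee_rot: [1.0, -0.001, -0.001, -0.0]
ft_force: [0.2, -0.5, 0.9]
grip_width: 85.2
grasp_force: 0.0
```

View pics/s1.png

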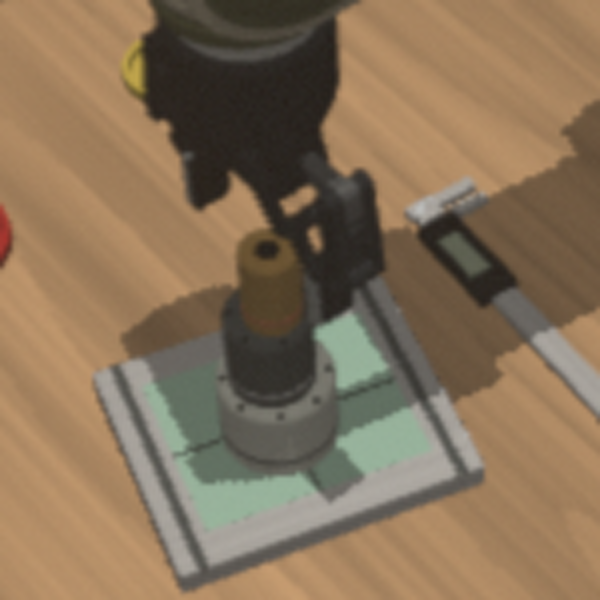

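Run:
```python
from h import *
p,d=bot.grab_frame("scene");Q=cloud("scene",d)
m=(abs(Q[...,0]-564)<50)&(abs(Q[...,1]+21)<75)&(Q[...,2]>122)&(Q[...,2]<200)
W=Q[m]
for a,b in((-95,-50),(-50,10),(10,60)):
    w=W[(W[:,1]>a)&(W[:,1]<b)]; print(a,b,len(w),w.min(0).round(),w.max(0).round())
    for z in range(120,200,10):
        v=w[abs(w[:,2]-z)<5]
        if len(v): print(z,len(v),np.percentile(v,5,0).round(),np.percentile(v,95,0).round())
p,d=bot.grab_frame("top");cv2.imwrite("pics/t1.png",cv2.resize(p[150:270,290:410,::-1],(600,600),interpolation=2))
```

```text
-95 -50 133 [556. -71. 163.] [578. -61. 200.]
160 5 [560. -65. 163.] [570. -64. 165.]
170 34 [557. -67. 166.] [577. -62. 174.]
180 41 [558. -68. 176.] [577. -63. 184.]
190 34 [562. -70. 185.] [577. -62. 195.]
-50 10 353 [554. -35. 122.] [588.  -5. 170.]
120 11 [559. -20. 122.] [585.  -6. 125.]
130 52 [559. -23. 126.] [581.  -5. 134.]
140 52 [560. -22. 136.] [581.  -6. 145.]
150 47 [558. -24. 146.] [581.  -6. 154.]
160 63 [557. -25. 155.] [581.  -6. 165.]
170 128 [558. -32. 165.] [579.  -7. 170.]
10 60 98 [559.  20. 166.] [578.  37. 199.]
170 15 [564.  24. 167.] [577.  34. 174.]
180 43 [561.  25. 176.] [577.  36. 184.]
190 29 [569.  21. 186.] [577.  36. 194.]
```

View pics/t1.png

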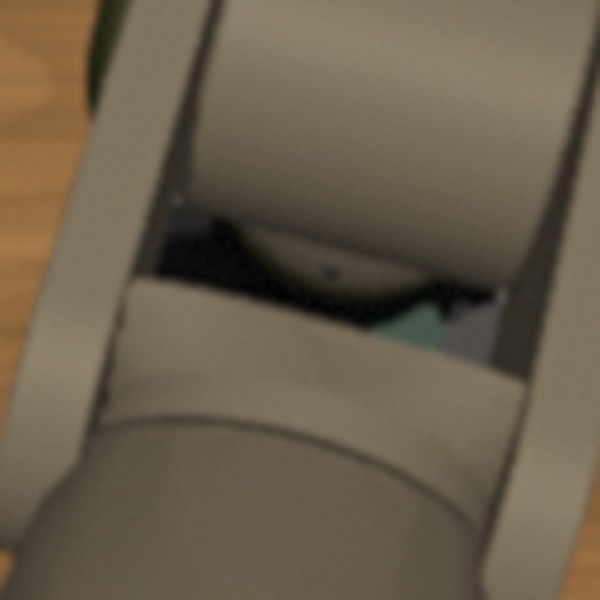

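Run:
```python
from h import *
p,d=bot.grab_frame("scene");Q=cloud("scene",d)
for uv in((304,227),(300,222),(308,215),(302,210),(312,205),(272,198),(268,192),(275,190),(270,185)): print(uv,Q[uv[1],uv[0]].round(),p[uv[1],uv[0]])
```

```text
(304, 227) [568.  36. 178.] [55 52 48]
(300, 222) [574.  32. 194.] [44 40 36]
(308, 215) [565.  46. 220.] [46 42 38]
(302, 210) [577.  45. 242.] [41 38 32]
(312, 205) [559.  49. 246.] [44 41 35]
(272, 198) [567. -64. 170.] [43 35 28]
(268, 192) [574. -63. 193.] [43 37 30]
(275, 190) [577. -34. 225.] [42 37 29]
(270, 185) [586. -34. 245.] [42 36 31]
```

```bash
python3 -m creep '-1 1 -1 7 0 0 0; 0 0 0 0 0 0 0; 0.2 0 0 0 0 0 0; 0.2 0 0 0 0 0 0; 0.2 0 0 0 0 0 0; 0.2 0 0 0 0 0 0' 40
python3 - <<'E'
from h import *
p,d=bot.grab_frame("scene");Q=cloud("scene",d)
m=(abs(Q[...,0]-564)<35)&(abs(Q[...,1]+21)<75)&(Q[...,2]>122)&(Q[...,2]<200)
W=Q[m]
for a,b in((-95,-37),(-37,-3),(-3,60)):
    w=W[(W[:,1]>a)&(W[:,1]<b)]; print(a,b,len(w),w.min(0).round(),w.max(0).round())
cv2.imwrite("pics/s2.png",cv2.resize(p[150:250,220:345,::-1],(750,600),interpolation=2))
E
```

```text
t: 3.55
eef_pos: [565.5, -20.6, 123.1]
ee_rot: [1.0, -0.001, 0.0, 0.0]
ft_force: [0.2, -0.5, -0.1]
grip_width: 33.8
grasp_force: 0.0
-95 -37 133 [564. -73. 147.] [581. -37. 200.]
-37 -3 216 [553. -37. 122.] [582.  -4. 185.]
-3 60 175 [556.  -2. 147.] [581.  30. 200.]
```

View pics/s2.png

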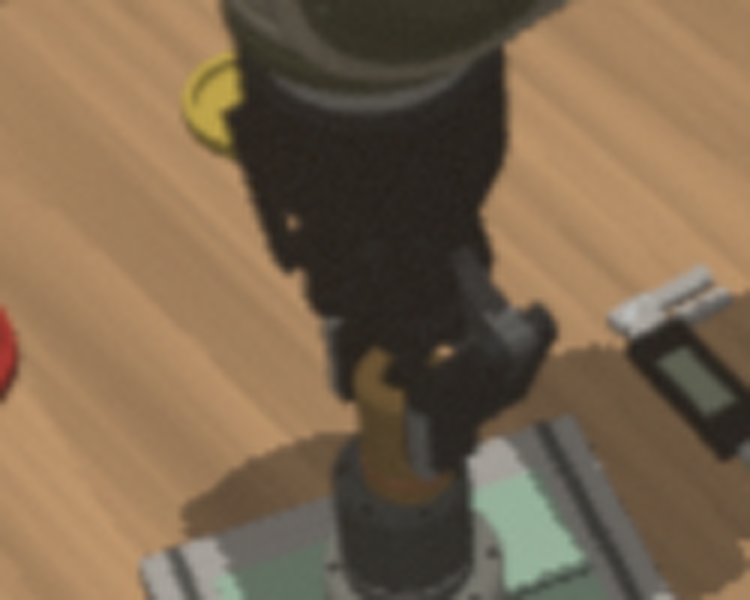

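```bash
python3 -m creep '0 0 0 0 0 0 0; 0 0 0 6 0 0 0; 0 0 0 6 0 0 0; 0 0 0 0 0 0 0; 0.6 0 0 0 0 0 0; 0.6 0 0 0 0 0 0; 0.6 0 0 0 0 0 0; 0.6 0 0 0 0 0 0' 40
```

```text
t: 4.6
eef_pos: [565.6, -20.6, 111.1]
ee_rot: [1.0, -0.001, 0.0, 0.0]
ft_force: [-0.1, -1.7, -0.4]
grip_width: 29.0
grasp_force: 39.7
```

```bash
python3 -m creep '0.6 0 0 -10 0 0 0; 0.6 0 0 -20 0 0 0; 0.6 -5 12 -10 0 0 0; 0.6 -15 34 0 0 0 0; 0.6 -20 45 0 0 0 0; 0.6 -20 45 0 0 0 0; 0.6 -20 45 20 0 0 0; 0.6 -20 45 30 0 0 0; 0.6 -12 26 30 0 0 0; 0.6 -5 10 30 0 0 0; 0.6 0 0 25 0 0 0; 0.6 0 0 0 0 0 0'
python3 - <<'E'
from h import *
for n in("top","scene"):
    p,d=bot.grab_frame(n);Q=cloud(n,d)
    m=(abs(Q[...,0]-448)<60)&(abs(Q[...,1]+283)<60)&(Q[...,2]>14)&(Q[...,2]<60)&(d>0)
    h=cv2.cvtColor(p,cv2.COLOR_RGB2HSV); b=m&(h[...,1]>110); W=Q[b]
    if len(W): print(n,len(W),np.percentile(W,3,0).round(1),np.percentile(W,97,0).round(1))
    try: print(*circ(n,p,"yellow",9))
    except Exception: print('x')
    if n=="scene":cv2.imwrite("pics/s3.png",cv2.resize(p[110:210,200:325,::-1],(750,600),interpolation=2))
E
```

```text
t: 6.1
eef_pos: [446.9, -282.3, 14.9]
ee_rot: [1.0, -0.001, -0.001, -0.001]
ft_force: [0.3, -0.1, -3.0]
grip_width: 28.8
grasp_force: 39.9
top 1 [ 436.  -260.5   37.2] [ 436.  -260.5   37.2]
[ 468.8 -277.9] [ 8.9 20.1] [476. 274.] 41
scene 62 [ 444.5 -286.7   23.5] [ 463.4 -268.5   58.7]
[ 453. -279.] [49.3 53.1] [261. 169.] 223
```

View pics/s3.png

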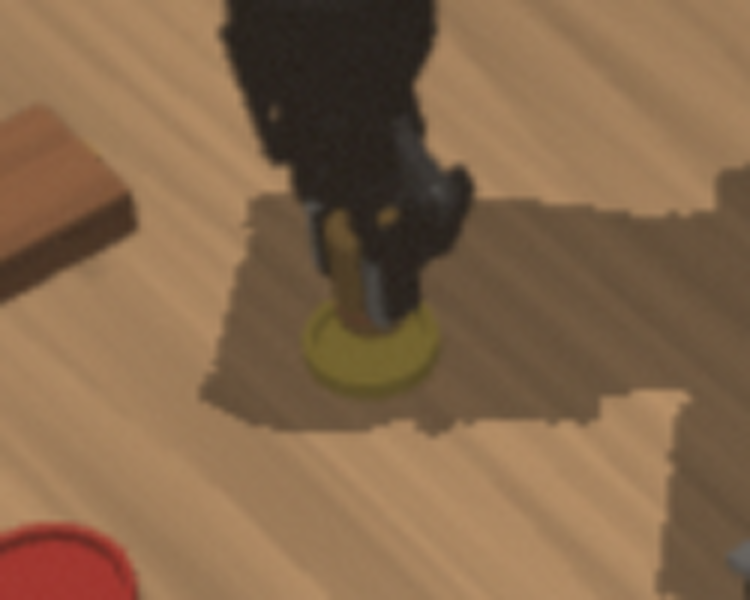

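```bash
python3 -m creep '0.6 1.5 -1 6 0 0 0; 0.6 0 0 6 0 0 0; 0.6 0 0 4 0 0 0; 0.6 0 0 1 0 0 0; 0.6 0 0 0 0 0 0'
```

```text
t: 6.82
eef_pos: [449.7, -281.4, -1.0]
ee_rot: [1.0, -0.001, -0.0, -0.0]
ft_force: [-0.6, 0.7, -1.9]
grip_width: 29.2
grasp_force: 39.9
```

```bash
python3 -m creep '0.6 0 -0.5 1 0 0 0; 0.6 0 0 1 0 0 0; 0.6 0 0 0 0 0 0'
```

```text
t: 7.2
eef_pos: [449.7, -280.9, -2.9]
ee_rot: [1.0, -0.001, 0.0, 0.0]
ft_force: [-0.2, 0.5, -1.7]
grip_width: 29.2
grasp_force: 40.0
```

```bash
python3 -m creep '0.6 -1 1 1 0 0 0; 0.6 0 0 0 0 0 0'; python3 -m creep '0.6 0 0 1 0 0 0; 0.6 0 0 0 0 0 0'
```

```text
t: 7.45
eef_pos: [449.5, -281.5, -3.0]
ee_rot: [1.0, -0.001, 0.001, -0.0]
ft_force: [2.5, 5.5, 7.6]
grip_width: 29.2
grasp_force: 41.0
t: 7.7
eef_pos: [449.6, -281.5, -3.1]
ee_rot: [1.0, -0.001, 0.001, 0.0]
ft_force: [0.1, 7.5, 19.9]
grip_width: 29.0
grasp_force: 42.2
```

```bash
python3 -m creep '0.6 0 0 -1.5 0 0 0; 0.3 0 0 0 0 0 0; 0.1 0 0 0 0 0 0; -0.1 0 0 0 0 0 0; -0.1 0 0 -8 0 0 0; -0.1 0 0 -20 0 0 0; -0.3 0 0 -35 0 0 0; -0.8 0 0 -40 0 0 0; -1 10 -24 -20 0 0 0; -1 20 -45 0 0 0 0; -1 22 -48 0 0 0 0; -1 22 -48 0 0 0 0'; python3 -m creep '-1 22 -48 0 0 0 0; -1 16 -36 0 0 0 0; -1 5 -11 0 0 0 0; -1 0 0 0 0 0 0'
```

```text
t: 9.2
eef_pos: [523.4, -115.6, 120.2]
ee_rot: [1.0, -0.001, 0.0, 0.0]
ft_force: [0.4, -1.3, -0.0]
grip_width: 85.5
grasp_force: 0.0
t: 9.7
eef_pos: [565.9, -22.1, 119.7]
ee_rot: [1.0, -0.0, 0.0, 0.0]
ft_force: [-0.2, -0.9, -0.8]
grip_width: 85.2
grasp_force: 0.0
```

Run:
```python
from h import *
n="scene";p,d=bot.grab_frame(n);Q=cloud(n,d)
m=(abs(Q[...,0]-448)<60)&(abs(Q[...,1]+283)<60)&(abs(Q[...,2]-54)<5)&(d>0)
print("brass",cv2.minEnclosingCircle(Q[m][:,:2].astype(np.float32)),Q[m][:,2].mean())
print(circ(n,p,"yellow",9)[0])
for z in (118,68): print(z,band(n,d,z,45,(567,-21)))
```

```text
brass ((460.9084777832031, -285.092529296875), 10.665884017944336) 51.98028709715897
[ 465.7 -295. ]
118 (array([568.8, -22.9]), 23.2, 315)
68 (array([566.9, -20.6]), 31.5, 222)
```

```bash
python3 -m creep '-1 0 0 15 0 0 0; -1 0 0 20 0 0 0; -1 0 0 17 0 0 0; -1 0 0 10 0 0 0; 0 0 0 0 0 0 0; 0 0 0 0 0 0 0; 0.4 0 0 0 0 0 0; 0.4 0 0 0 0 0 0; 0.4 0 0 0 0 0 0' 60;python3 - <<'E'
from h import *
n="scene";p,d=bot.grab_frame(n);Q=cloud(n,d)
W=Q[(abs(Q[...,0]-564)<35)&(abs(Q[...,1]+21)<85)&(Q[...,2]>71)&(Q[...,2]<200)]
for a,b in((-95,-45),(-45,3),(3,60)):
    w=W[(W[:,1]>a)&(W[:,1]<b)]; print(a,b,len(w),w.min(0).round(),w.max(0).round())
E
```

```text
t: 10.88
eef_pos: [566.6, -22.5, 58.4]
ee_rot: [1.0, -0.001, 0.001, 0.0]
ft_force: [0.3, -1.6, 6.0]
grip_width: 44.7
grasp_force: 61.8
-95 -45 144 [564. -88.  86.] [585. -45. 185.]
-45 3 522 [555. -45.  71.] [592.   3. 190.]
3 60 591 [556.   3.  72.] [586.  46. 200.]
```

```bash
python3 -m creep '0.4 0 0 -8 0 0 0; 0.4 0 0 -17 0 0 0; 0.4 3 12 -20 0 0 0; 0.4 7.5 30 0 0 0 0; 0.4 10.5 43 0 0 0 0; 0.4 10.5 43 0 0 0 0; 0.4 10.5 43 20 0 0 0; 0.4 8.5 36 25 0 0 0; 0.4 4.5 19 25 0 0 0; 0.4 1 6 15 0 0 0; 0.4 0 0 6 0 0 0; 0.4 0 0 0 0 0 0'
python3 - <<'E'
from h import *
n="scene";p,d=bot.grab_frame(n);Q=cloud(n,d)
m=(abs(Q[...,0]-622)<40)&(abs(Q[...,1]+254)<40)&(Q[...,2]>18)&(Q[...,2]<32)&(d>0)
W=Q[m];print(len(W),np.percentile(W,1,0).round(1),np.percentile(W,99,0).round(1)); print(*circ(n,p,"red",9))
A=np.c_[2*W[:,:2],np.ones(len(W))];s=np.linalg.lstsq(A,(W[:,:2]**2).sum(1),rcond=None)[0];print(s[:2],np.sqrt(s[2]+s[:2]@s[:2]))
m=(abs(Q[...,0]-448)<60)&(abs(Q[...,1]+283)<60)&(abs(Q[...,2]-54)<4)&(d>0)
print("brass",cv2.minEnclosingCircle(Q[m][:,:2].astype(np.float32)),Q[m][:,2].mean());print(circ(n,p,"yellow",9))
E
```

```text
t: 12.42
eef_pos: [621.8, -253.1, 11.9]
ee_rot: [1.0, -0.0, -0.0, -0.0]
ft_force: [0.9, -0.0, -2.5]
grip_width: 44.7
grasp_force: 61.7
36 [ 615.6 -257.1   22.1] [ 645.6 -227.9   31.8]
[ 625.6 -252.8] [63.2 71.5] [207. 214.] 323
[ 623.81627191 -251.39659231] 21.27532397851307
brass ((451.658203125, -279.5323181152344), 16.551549911499023) 53.40402732238802
(array([ 450. , -282.6]), array([48.6, 53.8]), array([261., 169.]), np.int32(153))
```

```bash
python3 -m creep '0.4 1.5 1.5 6 0 0 0; 0.4 0 0 6 0 0 0; 0.4 0 0 4 0 0 0; 0.4 0 0 0 0 0 0'; python3 -m creep '0.4 0 0 1 0 0 0; 0.4 0 0 1 0 0 0; 0.4 0 0 0 0 0 0'
```

```text
t: 12.98
eef_pos: [623.0, -255.5, -4.9]
ee_rot: [1.0, -0.001, -0.0, -0.0]
ft_force: [-0.3, 0.1, -2.4]
grip_width: 44.7
grasp_force: 61.8
t: 13.35
eef_pos: [623.4, -255.7, -5.5]
ee_rot: [1.0, -0.001, 0.0, 0.0]
ft_force: [-2.9, 0.5, 4.7]
grip_width: 44.6
grasp_force: 62.3
```

```bash
python3 -m creep '0.4 0 0 -1 0 0 0; 0.2 0 0 0 0 0 0; 0 0 0 0 0 0 0; -0.3 0 0 0 0 0 0; -0.3 0 0 -8 0 0 0; -0.3 0 0 -20 0 0 0; -0.5 0 0 -30 0 0 0; -1 0 0 -25 0 0 0; -1 -8 -29 -5 0 0 0; -1 -12.5 -50 0 0 0 0; -1 -12.5 -50 0 0 0 0; -1 -12.5 -50 0 0 0 0'; python3 -m creep '-1 -10 -40 0 0 0 0; -1 -3 -15 0 0 0 0; -1 0 0 15 0 0 0; -1 0 0 0 0 0 0'
python3 - <<'E'
from h import *
n="scene";p,d=bot.grab_frame(n);Q=cloud(n,d)
print(band(n,d,54,40,(625,-253)),circ(n,p,"red",9))
print("large",band(n,d,68,45,(566,-21)))
W=Q[(abs(Q[...,0]-564)<35)&(abs(Q[...,1]+21)<85)&(Q[...,2]>75)&(Q[...,2]<150)]
for a,b in((-95,-45),(3,60)):
    w=W[(W[:,1]>a)&(W[:,1]<b)]; print(a,b,len(w),w.min(0).round(),w.max(0).round())
E
```

```text
t: 14.85
eef_pos: [577.6, -75.2, 83.3]
ee_rot: [1.0, -0.001, 0.001, 0.0]
ft_force: [-0.2, 0.3, -0.1]
grip_width: 85.3
grasp_force: 0.0
t: 15.35
eef_pos: [564.7, -22.7, 66.0]
ee_rot: [1.0, -0.001, -0.001, -0.0]
ft_force: [0.7, -0.1, 0.8]
grip_width: 85.3
grasp_force: 0.0
(array([ 626.4, -254.9]), 23.9, 257) (array([ 625.1, -254.1]), array([63.9, 68.2]), array([208., 213.]), np.int32(247))
large (array([566.3, -22.1]), 32.0, 465)
-95 -45 135 [556. -91. 100.] [580. -63. 150.]
3 60 112 [557.  18. 100.] [581.  52. 150.]
```

```bash
python3 -m creep '-1 0 0 15 0 0 0; -1 0 0 20 0 0 0; -1 0 0 16 0 0 0; -1 0 0 9 0 0 0; -0.6 0 0 0 0 0 0; 0 0 0 0 0 0 0; 0 0 0 0 0 0 0; 0 0 0 0 0 0 0; 0 0 0 0 0 0 0' 70;python3 - <<'E'
from h import *
n="scene";p,d=bot.grab_frame(n);Q=cloud(n,d)
W=Q[(abs(Q[...,0]-564)<35)&(abs(Q[...,1]+21)<85)&(Q[...,2]>23)&(Q[...,2]<200)]
for a,b in((-95,-54),(11,60)):
    w=W[(W[:,1]>a)&(W[:,1]<b)]; print(a,b,len(w),w.min(0).round(),w.max(0).round())
E
```

```text
t: 16.52
eef_pos: [565.4, -21.7, 8.1]
ee_rot: [1.0, -0.001, 0.001, 0.0]
ft_force: [-0.3, -0.1, 5.6]
grip_width: 60.5
grasp_force: 76.9
-95 -54 101 [569. -91.  48.] [583. -55. 139.]
11 60 769 [548.  11.  37.] [587.  48. 200.]
```

```bash
python3 -m creep '0.1 0 0 -8 0 0 0; 0.1 0 0 -20 0 0 0; 0.1 -2 -5 -22 0 0 0; 0.1 -9 -21.5 -10 0 0 0; 0.1 -18 -43 0 0 0 0; 0.1 -19 -45 0 0 0 0; 0.1 -19 -45 0 0 0 0; 0.1 -19 -45 8 0 0 0; 0.1 -18 -43 15 0 0 0; 0.1 -12 -29 20 0 0 0; 0.1 -5 -12 13 0 0 0; 0.1 0 0 0 0 0 0'
python3 - <<'E'
from h import *
n="scene";p,d=bot.grab_frame(n);Q=cloud(n,d)
m=(abs(Q[...,0]-444)<45)&(abs(Q[...,1]-268)<45)&(Q[...,2]>18)&(Q[...,2]<34)&(d>0)
W=Q[m];print(len(W),np.percentile(W,1,0).round(1),np.percentile(W,99,0).round(1)); print(*circ(n,p,"blue",9))
A=np.c_[2*W[:,:2],np.ones(len(W))];s=np.linalg.lstsq(A,(W[:,:2]**2).sum(1),rcond=None)[0];print(s[:2],np.sqrt(s[2]+s[:2]@s[:2]))
E
```

```text
t: 18.08
eef_pos: [443.1, 267.4, 10.7]
ee_rot: [1.0, 0.0, -0.001, 0.0]
ft_force: [0.7, 0.4, -3.8]
grip_width: 59.9
grasp_force: 76.8
92 [450.6 244.8  19.8] [476.6 297.7  33.8]
[448.7 270.2] [66.1 76.6] [428. 333.] 209
[445.36418998 267.95567094] 29.832071125730454
```

```bash
python3 -m creep '0.1 1 -1 6 0 0 0; 0.1 0 0 5 0 0 0; 0.1 0 0 3 0 0 0; 0.1 0 0 0 0 0 0'; python3 -m creep '0.1 0 0 1 0 0 0; 0.1 0 0 1 0 0 0; 0.1 0 0 0 0 0 0'
```

```text
t: 18.62
eef_pos: [445.3, 267.8, -2.7]
ee_rot: [1.0, -0.001, -0.0, 0.0]
ft_force: [-0.2, -0.6, -3.0]
grip_width: 60.2
grasp_force: 76.9
t: 19.0
eef_pos: [445.3, 268.1, -4.5]
ee_rot: [1.0, -0.001, -0.0, 0.0]
ft_force: [-0.1, 0.4, -4.2]
grip_width: 60.1
grasp_force: 76.9
```

```bash
python3 -m creep '0.1 0 0 1 0 0 0; 0.1 0 0 0 0 0 0'; python3 -m creep '0.1 0 0 0.7 0 0 0; 0.1 0 0 0.3 0 0 0'
```

```text
t: 19.25
eef_pos: [445.3, 268.1, -5.5]
ee_rot: [1.0, -0.001, -0.0, 0.0]
ft_force: [0.6, 0.9, -4.0]
grip_width: 60.5
grasp_force: 76.9
t: 19.5
eef_pos: [445.4, 268.1, -5.9]
ee_rot: [1.0, -0.001, 0.0, -0.0]
ft_force: [-2.8, -1.2, 7.8]
grip_width: 60.1
grasp_force: 78.0
```

```bash
python3 -m creep '0.1 0 0 -0.6 0 0 0; -0.2 0 0 0 0 0 0; -0.6 0 0 0 0 0 0; -1 0 0 0 0 0 0; -1 0 0 -8 0 0 0; -1 0 0 -20 0 0 0; -1 0 0 -30 0 0 0; -1 6 0 -17 0 0 0; -1 40 0 0 0 0 0; -1 50 -1 0 0 0 0; -1 50 -1 0 0 0 0; -1 30 0 0 0 0 0'; python3 -m creep '-1 10 0 0 0 0 0; -1 0 0 0 0 0 0'
python3 - <<'E'
from h import *
n="scene";p,d=bot.grab_frame(n);Q=cloud(n,d)
print("large",band(n,d,54,45,(446,268)),circ(n,p,"blue",9))
print("g",band(n,d,50,40,(633,270)))
E
```

```text
t: 21.0
eef_pos: [623.4, 269.6, 69.6]
ee_rot: [1.0, -0.001, 0.001, -0.0]
ft_force: [-0.1, -1.3, -0.2]
grip_width: 85.3
grasp_force: 0.0
t: 21.25
eef_pos: [631.0, 269.8, 69.1]
ee_rot: [1.0, -0.001, -0.0, 0.0]
ft_force: [-0.2, -0.0, -0.7]
grip_width: 85.2
grasp_force: 0.0
large (array([446.6, 269.7]), 31.7, 637) (array([445.3, 268.5]), array([75.4, 80.4]), array([432., 332.]), np.int32(200))
g (array([633.8, 269.7]), 19.6, 335)
```

Large is well seated. Now grasp the green one and check the now-bare crossing.

```bash
python3 -m creep '-1 0 0 15 0 0 0; -1 0 0 25 0 0 0; -1 0 0 22 0 0 0; -1 0 0 13 0 0 0; -0.3 0 0 0 0 0 0; 0.3 0 0 0 0 0 0; 0.5 0 0 0 0 0 0; 0.5 0 0 0 0 0 0; 0.5 0 0 0 0 0 0' 40;python3 - <<'E'
from h import *
n="scene";p,d=bot.grab_frame(n);cv2.imwrite("pics/s5.png",cv2.resize(p[210:310,235:360,::-1],(750,600),interpolation=2))
Q=cloud(n,d);m=(abs(Q[...,2]-18)<5)&(np.hypot(Q[...,0]-560,Q[...,1]+25)<115)
print(cv2.minAreaRect(Q[m][:,:2].astype(np.float32)))
E
```

```text
t: 22.42
eef_pos: [631.9, 270.0, -4.7]
ee_rot: [1.0, -0.001, 0.001, -0.0]
ft_force: [-0.6, -1.0, 5.5]
grip_width: 36.8
grasp_force: 40.5
((559.7172241210938, -26.52496337890625), (143.41319274902344, 170.51876831054688), 73.5921859741211)
```

View pics/s5.png

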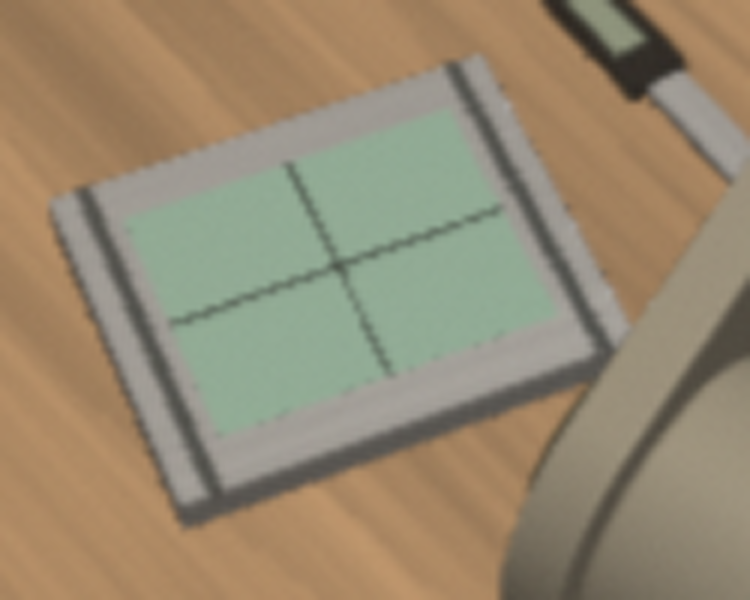

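```bash
python3 -m creep '0.6 0 0 -8 0 0 0; 0.6 0 0 -20 0 0 0; 0.6 -2 9 -22 0 0 0; 0.6 -6 24 -10 0 0 0; 0.6 -11 43 0 0 0 0; 0.6 -12 47 0 0 0 0; 0.6 -12 47 0 0 0 0; 0.6 -12 47 0 0 0 0; 0.6 -11 43 5 0 0 0; 0.6 -6 26 10 0 0 0; 0.6 -2 10 12 0 0 0; 0.6 0 0 0 0 0 0'
python3 - <<'E'
from h import *
n="scene";p,d=bot.grab_frame(n);Q=cloud(n,d)
m=(abs(Q[...,0]-559)<35)&(abs(Q[...,1]+26)<35)&(Q[...,2]>37)&(Q[...,2]<50)&(d>0)
W=Q[m];print(len(W),np.percentile(W,1,0).round(1),np.percentile(W,99,0).round(1)); print(ray(n,[[291.6,254.2]],18))
A=np.c_[2*W[:,:2],np.ones(len(W))];s=np.linalg.lstsq(A,(W[:,:2]**2).sum(1),rcond=None)[0];print(s[:2],np.sqrt(s[2]+s[:2]@s[:2]))
E
```

```text
t: 23.98
eef_pos: [556.5, -26.1, 26.6]
ee_rot: [1.0, -0.001, -0.001, -0.0]
ft_force: [-1.1, 0.0, -0.9]
grip_width: 37.2
grasp_force: 40.3
38 [563.1 -34.1  37.3] [577.7  -7.7  49.9]
[[558.79727554 -24.95387117  18.        ]]
[561.73697361 -23.90093051] 15.451991082979296
```

```bash
python3 -m creep '0.6 0 -0.5 5 0 0 0; 0.6 0 0 4 0 0 0; 0.6 0 0 2 0 0 0; 0.6 0 0 1 0 0 0; 0.6 0 0 0 0 0 0'; python3 -m creep '0.6 0 0 1 0 0 0; 0.6 0 0 0 0 0 0'
```

```text
t: 24.65
eef_pos: [557.0, -25.5, 15.1]
ee_rot: [1.0, -0.001, -0.0, -0.0]
ft_force: [-0.1, 0.3, -2.5]
grip_width: 37.2
grasp_force: 40.3
t: 24.9
eef_pos: [557.0, -25.6, 14.1]
ee_rot: [1.0, -0.001, 0.0, -0.0]
ft_force: [-0.2, 0.3, -0.6]
grip_width: 36.9
grasp_force: 40.3
```

```bash
python3 -m creep '0.6 0 0 0.7 0 0 0; 0.6 0 0 0 0 0 0'; python3 -m creep '0.6 0 0 0.5 0 0 0; 0.6 0 0 0 0 0 0'
```

```text
t: 25.15
eef_pos: [557.0, -25.6, 13.4]
ee_rot: [1.0, -0.001, 0.0, -0.0]
ft_force: [-0.2, -0.1, -1.5]
grip_width: 37.0
grasp_force: 40.3
t: 25.4
eef_pos: [557.0, -25.6, 13.3]
ee_rot: [1.0, -0.001, 0.0, 0.0]
ft_force: [-2.3, 0.0, 4.7]
grip_width: 36.8
grasp_force: 40.8
```

Contact; release, rise straight, then move well aside for a last look.

```bash
python3 -m creep '0.6 0 0 -0.4 0 0 0; 0.3 0 0 0 0 0 0; 0 0 0 0 0 0 0; -0.5 0 0 0 0 0 0; -0.5 0 0 -8 0 0 0; -0.5 0 0 -20 0 0 0; -0.6 0 0 -35 0 0 0; -1 0 0 -45 0 0 0; -1 0 0 -50 0 0 0; -1 -40 0 -30 0 0 0; -1 -50 0 0 0 0 0; -1 -50 0 0 0 0 0'; python3 -m creep '-1 -50 0 0 0 0 0; -1 -30 0 0 0 0 0; -1 0 0 0 0 0 0; -1 0 0 0 0 0 0'
python3 - <<'E'
from h import *
n="scene";p,d=bot.grab_frame(n)
for k,z,c in(("small",54,(450.3,-282.3)),("medium",54,(625.2,-253.7)),("large",54,(446.7,268.9)),("green",68,(559,-25.3))): print(k,c,band(n,d,z,45,c))
cv2.imwrite("pics/end.png",p[:,:,::-1])
E
```

```text
t: 26.9
eef_pos: [415.5, -25.2, 202.0]
ee_rot: [1.0, -0.0, 0.001, 0.0]
ft_force: [0.8, -1.3, 0.3]
grip_width: 85.5
grasp_force: 0.0
t: 27.4
eef_pos: [337.8, -25.5, 201.8]
ee_rot: [1.0, -0.001, 0.001, 0.0]
ft_force: [0.7, 0.1, -0.6]
grip_width: 85.5
grasp_force: 0.0
small (450.3, -282.3) (array([ 451.5, -278.8]), 16.4, 93)
medium (625.2, -253.7) (array([ 624.5, -255. ]), 24.2, 257)
large (446.7, 268.9) (array([447.2, 268.4]), 31.5, 710)
green (559, -25.3) (array([558.8, -24.9]), 19.2, 215)
```

View pics/end.png

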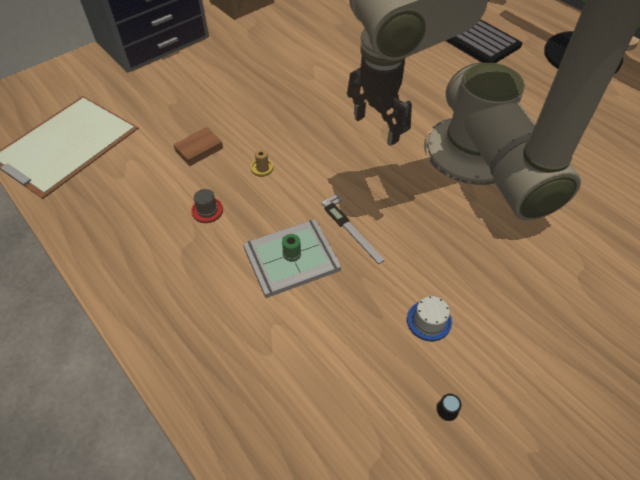

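The picture shows every sample upright in its place: brass (261,160), steel (206,205), aluminium (431,315), green on the crossing (291,247). The loupe (449,406) and caliper (352,229) are unmoved and the gripper is clear.

```bash
python3 -c "
from rig import bot
print(bot.close_job())"
```

```text
the job is handed in; nothing more can be done
None
```

I handed the job in at about 27 s; the last camera check showed the brass, steel and aluminium samples upright in their own nests (brass about 4 mm off centre, the others within 2 mm), the green one within about 1 mm of the crossing, and the loupe and caliper unmoved, though the hand-in itself returned no verdict.

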